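# Lift the hot bath lid with the lid lifter and set it on the cooling stand

## Robot

A 6-joint arm with a two-finger parallel gripper is mounted at the origin on the work surface. World frame = base frame: x ahead of the robot, y to its left, z up, the work surface at z = 0. Lengths are in m, angles in rad, forces in N, time in s.
With the tool pointing down it reaches from about 0.375 to 0.975 m from the base axis. Payload 3.8 kg.
Tool frame: the origin (TCP) lies at the very end of the fingers, on their centre line; the grasp point (between the pads) lies 19 mm behind it; z points along the fingers, y is the direction in which the jaws open and shut (so a half turn about z gives the same grasp; the last joint's range is limited). The gripper opens to 85 mm and grips with 20 to 120 N. Pads are 22 mm wide; open, the fingers measure 114 mm over their backs; the gripper's body (76 mm by 85 mm) begins 54 mm behind the grasp point. The pads swing forward as they close: fully open they stand 13 mm farther back than shut.
Start: joints at [1.181, 0.264, 1.604, -0, 1.274, -0.037], TCP at [0.233, 0.633, 0.231] pointing down, gripper open.
Joint ranges: [-2.63, 2.63], [-0.94, 2.18], [0.31, 2.57], [-1.31, 4.45], [0, 2.66], [-2.55, 2.55]. Speed limits (rad/s): [2.57, 2.57, 3.14, 3.14, 3.14, 3.14].

## Interface

Orientations are given as a rotation vector (axis times angle).
In Python, from workcell import read_state, read_camera, camera_info, finish_job gives the robot as it stands. The module is installed in compiled form; this text tells all that it offers.
- The arm moves only by the tool play_rows, never from a script. Its argument "motion" is a list of rows, each a list of 5 numbers: the shift along the tool's x, y, z in units of 1000 mm (1.0 is 1000 mm), then the turn about the tool's z in units of 2 pi rad (1.0 is 2 pi rad), then the finger opening in mm, from 0 to 85.4. A call has 1 to 5 rows; each row shifts and turns the commanded pose from where the row before left it, along the tool's axes as they then stand; what a row does not reach is not made up. A row lasts 1/8 s, in which the tool goes at most 62.5 mm and 10.7 degrees, less where a joint would pass 70% of its speed; a pose out of reach is approached as far as the arm can. A call with a number of a shift or a turn outside -1 to 1 is refused whole. A call with a gripper value outside its range is refused whole. The fingers move at their own pace and stop on an object; "squeeze" is the grip in N (left out, the last holds). Time passes only in rows, so rows that do not move let the fingers close. It gives the time, the measured TCP pose, the force and the opening at its end, in the units of the state.
- read_state(): the state, without advancing time (a new reading comes with each control period).
- read_camera(name): name is "side" or "top"; returns the picture (384x512x3 uint8, red, green, blue); there is no depth.
- camera_info(name): a dict with "intrinsics" (3x3 intrinsics, pixels), "pose" (4x4, takes a point from camera to world coordinates). Camera axes: x right, y down, z forward; pixel columns grow to the right and rows downward; lengths in m; the calibration is good to about 2 mm. A picture is of the moment at which its call begins. camera_info takes no time and is no camera call.
- finish_job(): hands the job in, once; it reports no verdict.
The state is a dict: "time": time; "q": joint angles; "joint_vel": joint speeds; "joint_torque": joint torques, N m; "tool_pos": TCP position; "tcp_rot": TCP orientation; "wrist_force": force on the tool from outside, world axes, zero at the start; "torque": the same for the moment, N m; "width": opening from 0.0 (shut) to 1.0 (fully open).
Only numpy, scipy, OpenCV 4.12 (cv2) and the standard library are available. Lean on these libraries where they do the work, as an engineer would, in place of code of your own. Each camera call takes 0.05 s, during which the arm holds its last target. There are 200 camera calls.

## Task

The lid of the melting bath is hot and badly balanced: take the lid lifter out of its holder, hook it under the lid's loop, feel for the balance point along the loop so that the lid comes up level (never tipping more than about 5 degrees), and set it down gently, properly seated, on the empty cooling stand. Then unhook the lifter and put it back upright in its holder. Never touch the lid with the gripper or arm, do not press hard on it or drop it, and leave the bottles and the beaker where they are.

Things in the scene. Friction and masses are not known exactly. Their poses are not given: they have to be found in the camera images.
- lid: Round aluminium lid, plate 172 mm across, 5 mm thick, seated on the bath at the start; origin at the centre of the plate's underside, z up, y along the loop's bar. 0.25 kg plus a 0.48 kg steel carrier clamped on a rail underneath, each within 10 percent. Its pose stays readable while it hangs on the lifter.
- lid_boss (a point): Centre of the underside of the lid's 140 mm locating boss, 8 mm below the lid's origin. The carrier (down to 22 mm below the lid's origin) is clamped out of sight anywhere from y = -42 to +42 mm, and stays there: so the balance point lies anywhere from y = -29 to +29 mm, at x = 0, about 7 mm below the lid's origin.
- loop (a point): Middle of the loop's bar, 31 mm above the lid's origin. Straight round steel bar, 8 mm thick, along the lid's y, on two posts at y = -48 and +48; clear window under it 88 mm long, 22 mm high. Hooked off balance and raised a few mm, the lid tips: its heavy side stays on the rim (80 mm from the centre) and the lifter carries less than the full weight; more, the nearer to balance.
- lifter: Lid lifter, 0.22 kg, 160 mm tall, upright in its holder. Origin on the underside of its foot, below the middle of the grip; z up, x the way the hook points. Flat steel shank 8 mm (x) by 16 mm (y) at x = -15 to -7; foot 16 mm wide (y), 6 mm thick, x = -15 to +11, with an upturned lip at x = 7 to 11 up to z = 12.
- hook (a point): Top of the hook's saddle, 8 mm above the lifter's origin: 14 mm (x) between shank and lip, 8 mm wide in y. The bar enters over the lip from +x, lies across the saddle along y, and the load hangs straight below the grip. The lid hangs level when its balance point is within 4 mm of the saddle's middle.
- grip (a point): Middle of the lifter's black grip block, 136 mm above its origin. Block 30 mm (x) by 22 mm (y), from 105 to 160 mm above the origin.
- bath: Melting bath, fixed: white round housing 196 mm across and 42 mm high, with a steel well wall on it (outside diameter 168, inside 154) whose rim is 72 mm above the origin. Origin at the centre of its underside. Small control box on its -x face.
- stand: Empty cooling stand, fixed: steel ring (outside diameter 168, inside 154) on four legs, open in the middle; rim 50 mm above the origin. Origin at floor level in the middle, z up. The lid is seated when its plate lies flat on the rim with its boss inside the ring: lid origin 50 mm above the stand's origin.
- holder: Lifter holder, fixed: open-topped rectangular steel sleeve, inside 42 mm (x) by 26 mm (y), walls 4 mm, floor at 5 mm and rim at 52 mm above the origin, on a 64 by 50 mm foot. Origin at the centre of the underside. The lifter starts in it on the floor, its axes along the holder's.
- dropper_a: Small amber dropper bottle, 74 mm tall, 32 mm across: leave alone; origin under its base.
- dropper_b: Small amber dropper bottle, 74 mm tall, 32 mm across: leave alone; origin under its base.
- dropper_c: Small amber dropper bottle, 74 mm tall, 32 mm across: leave alone; origin under its base.
- spray_a: Clear spray bottle, 127 mm tall, 38 mm across: leave alone; origin under its base.
- spray_b: Clear spray bottle, 127 mm tall, 38 mm across: leave alone; origin under its base.
- spray_c: Clear spray bottle, 127 mm tall, 38 mm across: leave alone; origin under its base.
- amber_bottle: Large amber bottle, 170 mm tall, 80 mm across: leave alone; origin under its base.
- beaker: Empty glass beaker, 80 mm tall, 70 mm across: leave alone; origin under its base.
Mind the look-alikes: they are no part of the job. Of the things like the lifter, leave any that is blue; of the rest the smaller one is meant. What is shaped like the lid but pink is not meant.

How it is judged:
By the outcome, as a careful person would: the job done as asked, in the order asked, and still so for the second after the job is handed in, with the robot touching nothing.
It also fails if it takes over 72 s, if anything falls off the work surface, if the arm or the gripper's body presses on something with over 40 N, if the wrist force passes 120 N, or if a joint passes its speed limit or range.

## Working session

There is one attempt and no reset: what is moved stays moved. The work goes in short steps, Python scripts to look and compute and a tool call to move; the robot and the scene stay as the last step left them, time stands still between calls to the robot, and variables do not carry over. Pictures are saved under pics/ and viewed, about 8 in all and at most 12, crops included, and the job is handed in when it is done.

Besides the shell and the picture viewer there is one more tool, called after "Call:" by a JSON object that holds its "fn" and its "kwargs". play_rows: Moves the arm, as the interface text tells. Shifts and turns lie within -1 to 1; 1 stands for 1000 mm of shift or 2 pi rad of turn. Its arguments: {"type":"object","properties":{"motion":{"type":"array","items":{"type":"array","items":{"type":"number"}}},"squeeze":{"type":"number"}},"required":["motion"]}

```bash
mkdir -p pics; python3 - <<'E'
from workcell import *
import cv2
s=read_state(); print(s)
for n in("top","side"):
    im=read_camera(n); cv2.imwrite(f"pics/{n}0.png",cv2.resize(im[:,:,::-1],(800,600),interpolation=cv2.INTER_CUBIC)); cv2.imwrite(f"pics/{n}0raw.png",im[:,:,::-1])
    print(camera_info(n))
E
```

```text
{'time': 0.0, 'q': array([ 1.18109598e+00,  2.64743696e-01,  1.60538407e+00,  5.39008282e-06,
        1.27369021e+00, -3.68594579e-02]), 'joint_vel': array([ 0.00031561, -0.00095157, -0.00071396, -0.00031715, -0.00040819,
       -0.00014832]), 'joint_torque': array([ 9.44313615e-04, -5.15118706e+01, -3.67313719e+01,  1.34816801e-04,
        1.27241638e-02, -7.62197004e-06]), 'tool_pos': array([0.23295235, 0.63274794, 0.22996296]), 'tcp_rot': array([-0.55128916, -3.09235865,  0.0034141 ]), 'wrist_force': array([ 0.13568234,  0.09062885, -0.85110282]), 'torque': array([0.01475094, 0.02987848, 0.01350233]), 'width': 1.0025112095435202}
{'intrinsics': array([[479.36694178,   0.        , 253.76817626],
       [  0.        , 479.36694178, 185.58201162],
       [  0.        ,   0.        ,   1.        ]]), 'pose': array([[ 1.29565928e-03, -9.87470124e-01,  1.57800746e-01,
         2.66233074e-01],
       [-9.99996036e-01, -1.67389344e-03, -2.26402998e-03,
        -6.79424945e-03],
       [ 2.49980360e-03, -1.57797187e-01, -9.87468379e-01,
         1.84853908e+00],
       [ 0.00000000e+00,  0.00000000e+00,  0.00000000e+00,
         1.00000000e+00]])}
{'intrinsics': array([[367.30979466,   0.        , 262.73221077],
       [  0.        , 367.30979466, 193.17951727],
       [  0.        ,   0.        ,   1.        ]]), 'pose': array([[ 0.66694977, -0.58712484,  0.45876184,  0.06289621],
       [-0.74501295, -0.51592363,  0.42282208, -0.44981194],
       [-0.01156327, -0.6237846 , -0.78151076,  0.91320969],
       [ 0.        ,  0.        ,  0.        ,  1.        ]])}
```

View pics/top0.png

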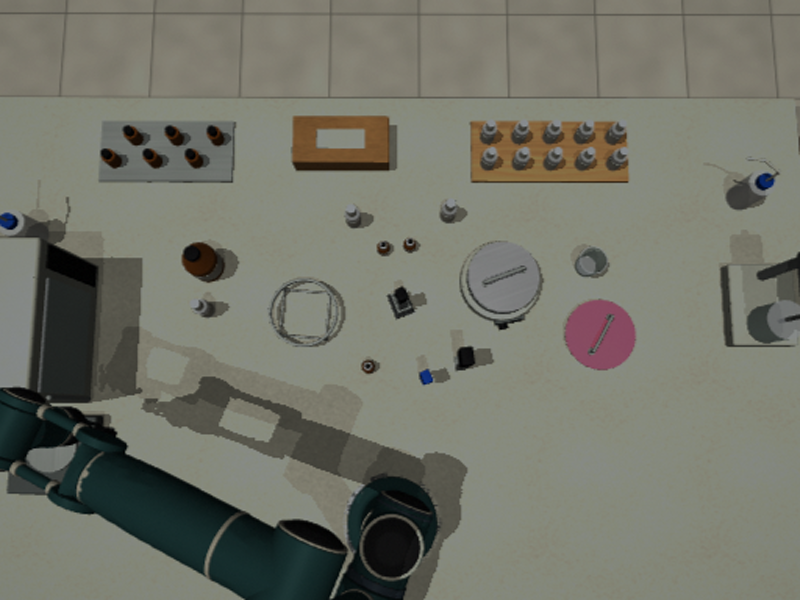

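View pics/side0.png

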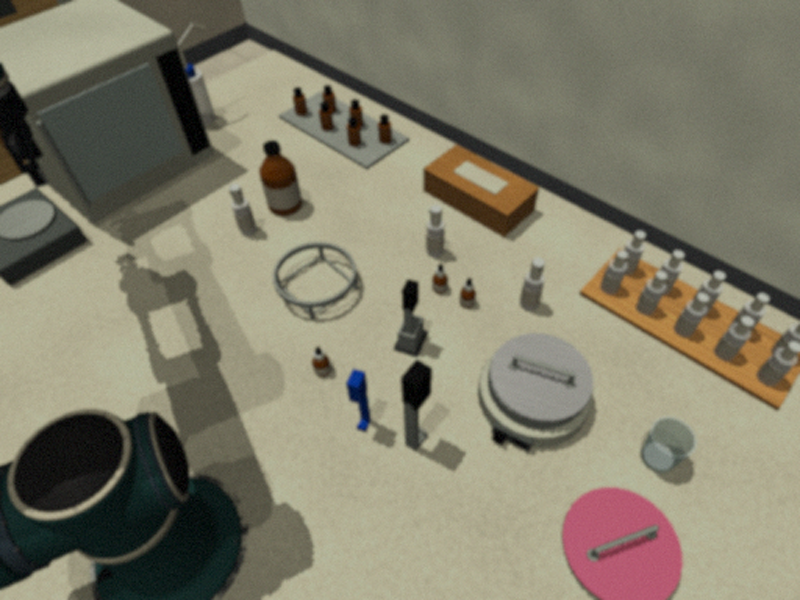

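The top view shows the holder with the small black lifter at about (402,300), the grey lid on the bath at (502,280), and the stand at (307,312). The blue lifter (425,377), the larger black one (465,357) and the pink lid are decoys. The side view agrees. Next I'll enlarge both.

```bash
cat > h.py <<'E'
import numpy as np, cv2
from workcell import *
C={n:camera_info(n) for n in("top","side")}
def proj(n,P):
    K=C[n]["intrinsics"];T=np.linalg.inv(C[n]["pose"]);p=T[:3,:3]@np.asarray(P,float).T+T[:3,3:];u=K@p
    return (u[:2]/u[2]).T
def unproj(n,uv,z):
    K=C[n]["intrinsics"];T=C[n]["pose"];d=T[:3,:3]@np.linalg.solve(K,[uv[0],uv[1],1]);o=T[:3,3]
    return o+d*(z-o[2])/d[2]
def crop(im,x0,y0,w,h,s): return cv2.resize(im[y0:y0+h,x0:x0+w],None,fx=s,fy=s,interpolation=cv2.INTER_CUBIC)
E
python3 - <<'E'
import cv2
from h import crop
t=cv2.imread("pics/top0raw.png");s=cv2.imread("pics/side0raw.png")
cv2.imwrite("pics/tc.png",cv2.convertScaleAbs(crop(t,165,145,190,90,4.2),alpha=1.4))
cv2.imwrite("pics/sc.png",cv2.convertScaleAbs(crop(s,170,150,225,150,3.5),alpha=1.3))
E
```

```text
(no output)
```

View pics/tc.png

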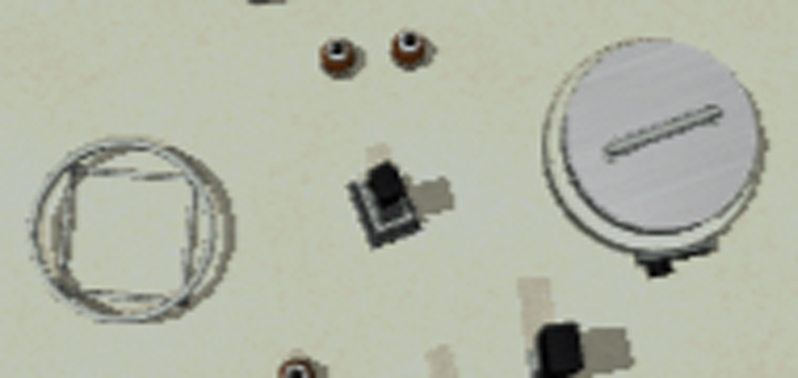

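View pics/sc.png

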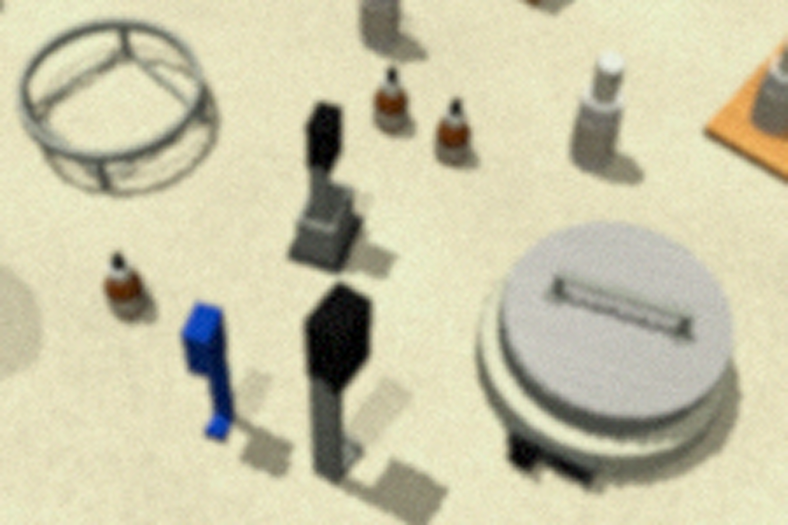

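The top crop shows the bar from (605,153) to (720,111), the plate's circle at (563–760, 37–232), the ring at (32–215, 137–322) and the holder's foot corners at (347,187), (374,248) and (420,232). The side crop shows the bar from (555,283) to (690,325). The shank sits on the −x side of the grip, so the hook points toward roughly +x. I'll fit models to both views and overlay them.

```bash
cat > fit.py <<'E'
from h import *
from scipy.optimize import minimize
t=cv2.imread("pics/top0raw.png");s=cv2.imread("pics/side0raw.png")
ct=lambda u,v:(165+(u+.5)/4.2-.5,145+(v+.5)/4.2-.5)
cs=lambda u,v:(170+(u+.5)/3.5-.5,150+(v+.5)/3.5-.5)
def pr(a): return np.round(np.array(a)*1000,1)
print("foot corners",[pr(unproj("top",ct(*p),.0)[:2]) for p in((347,187),(374,248),(420,232))])
print("bar top",[pr(unproj("top",ct(*p),.107)[:2]) for p in((605,153),(720,111))],"side",[pr(unproj("side",cs(*p),.107)[:2]) for p in((555,283),(690,325))])
def hullmask(n,P):
    m=np.zeros((384*4,512*4),np.uint8);u=((proj(n,P)+.5)*4-.5).astype(np.float32)
    cv2.fillConvexPoly(m,cv2.convexHull(u).astype(np.int32),1);return cv2.resize(m.astype(np.float32),(512,384),interpolation=cv2.INTER_AREA)
def box(x,y,yaw,xs,ys,zs):
    c,si=np.cos(yaw),np.sin(yaw)
    return np.array([[x+c*a-si*b,y+si*a+c*b,z] for a in xs for b in ys for z in zs])
def disk(x,y,r,zs):
    a=np.linspace(0,2*np.pi,60);return np.array([[x+r*np.cos(q),y+r*np.sin(q),z] for z in zs for q in a])
# grip: dark pixels, both views
D={}
for n,im,(x0,y0,x1,y1) in(("top",t,(245,175,268,197)),("side",s,(255,176,271,200))):
    g=im.max(2).astype(float);m=np.zeros_like(g);r=g[y0:y1,x0:x1];m[y0:y1,x0:x1]=np.clip((75-r)/40,0,1);D[n]=m
def cost(p,ns=("top","side")):
    P=box(p[0],p[1],p[2],(-.015,.015),(-.011,.011),(.110,.165))
    return sum(((hullmask(n,P)-D[n])**2).sum() for n in ns)
g0=unproj("top",ct(386,180),.165)
for yaw in(.42,):
  for ns in(("top",),("side",),("top","side")):
    r=min((minimize(cost,[g0[0]+a,g0[1],yaw],args=(ns,),method="Nelder-Mead",options=dict(initial_simplex=[[g0[0]+a,g0[1],yaw],[g0[0]+a+.006,g0[1],yaw],[g0[0]+a,g0[1]+.006,yaw],[g0[0]+a,g0[1],yaw+.15]])) for a in(-.005,.005)),key=lambda r:r.fun)
    print("grip",ns,pr(r.x[:2]),np.degrees(r.x[2]),r.fun)
# circles via extents
def ext(n,x,y,r,z):
    u=proj(n,disk(x,y,r,[z]));return np.array([u[:,0].min(),u[:,0].max(),u[:,1].min(),u[:,1].max()])
def circ(n,f,e,r,z):
    a=f(e[0],e[2]);b=f(e[1],e[3]);tgt=np.array([a[0],b[0],a[1],b[1]]);g=unproj(n,((a[0]+b[0])/2,(a[1]+b[1])/2),z)
    q=minimize(lambda p:((ext(n,p[0],p[1],r,z)-tgt)**2).sum(),g[:2],method="Nelder-Mead");return pr(q.x),np.round(ext(n,*q.x,r,z)-tgt,1)
print("lid top",circ("top",ct,(563,760,37,232),.086,.077),"side",circ("side",cs,(502,732,222,418),.086,.077))
print("stand top",circ("top",ct,(32,215,137,322),.084,.05),"side",circ("side",cs,(20,206,18,159),.084,.05))
E
python3 fit.py
```

```text
foot corners [array([547.5,  14.4]), array([490.5, -10.7]), array([505.5, -53.3])]
bar top [array([ 561.8, -213.1]), array([ 599.5, -315. ])] side [array([ 556. , -223.7]), array([ 590.9, -317.5])]
grip ('top',) [523.3 -21.5] 26.297325595860144 24.943593749999998
grip ('side',) [526.3 -20.9] 39.49693609472731 31.08609375
grip ('top', 'side') [524.8 -22.5] 39.163066312241625 58.917187500000004
lid top (array([ 584.3, -267.4]), array([ 0.6, -0.6,  0.7, -0.7])) side (array([ 581.7, -266.1]), array([-0.2,  0.2, -0.1,  0.1]))
stand top (array([501.4, 214.9]), array([-0.4,  0.4,  0. , -0. ])) side (array([501.1, 212.1]), array([-0.2,  0.3,  0.1, -0.1]))
```

Both views agree to within about 3 mm. The lid is at about (583,−267) with yaw 20.3°, the stand at (501,213.5), and the lifter and holder at (525,−21) with yaw about 22°. I'll go above the lifter.

Call:
{"fn": "play_rows", "kwargs": {"motion": [[-0.0416,-0.0427,0,0,85],[-0.0416,-0.0427,0,0,85],[-0.0416,-0.0427,0,0,85],[-0.0416,-0.0427,0,0,85],[-0.0416,-0.0427,0,0,85]], "squeeze": 60}}

```text
time: 0.72
tool_pos: [0.3549, 0.3592, 0.2309]
tcp_rot: [-0.551, -3.093, 0.001]
wrist_force: [0.6, -1.0, -0.1]
width: 0.996
```

Call:
{"fn": "play_rows", "kwargs": {"motion": [[-0.0416,-0.0427,0,0,85],[-0.0416,-0.0427,0,0,85],[-0.0416,-0.0427,0,0,85],[-0.0416,-0.0427,0,0,85],[-0.0416,-0.0427,0,0,85]]}}

```text
time: 1.35
tool_pos: [0.4763, 0.0871, 0.2311]
tcp_rot: [0.551, 3.093, 0.0]
wrist_force: [0.4, -0.1, -0.1]
width: 0.997
```

Call:
{"fn": "play_rows", "kwargs": {"motion": [[-0.0416,-0.0427,0,0,85],[-0.0416,-0.0427,0,0,85],[0,0,0,0.0294,85],[0,0,0,0.0294,85],[0,0,0,0.0294,85]]}}

```text
time: 1.98
tool_pos: [0.5242, -0.0203, 0.2306]
tcp_rot: [-1.386, -2.818, 0.001]
wrist_force: [0.0, 0.7, -0.1]
width: 0.993
```

Call:
{"fn": "play_rows", "kwargs": {"motion": [[0,0,0,0.0294,85],[0,0,0,0.0294,85],[0,0,0,0.0294,85],[0,0,0,0.0294,85],[0,0,0,0.0294,85]]}}

```text
time: 2.6
tool_pos: [0.5242, -0.0199, 0.2307]
tcp_rot: [-2.496, -1.907, 0.001]
wrist_force: [-0.1, 0.1, 1.3]
width: 0.998
```

Call:
{"fn": "play_rows", "kwargs": {"motion": [[0,0,0,0.0294,85],[0,0,0,0.0294,85],[0,0,0,0.0294,85],[0,0,0,0.0294,85],[0,0,0,0.0294,85]]}}

```text
time: 3.22
tool_pos: [0.5242, -0.0199, 0.2307]
tcp_rot: [-3.084, -0.595, 0.002]
wrist_force: [0.2, -0.2, 0.1]
width: 0.996
```

```bash
cat >> h.py <<'E'
from scipy.spatial.transform import Rotation as R
def st(n=1):
    F=[];M=[]
    for i in range(n):
        if n>1: im=read_camera("side")
        s=read_state();F.append(s["wrist_force"]);M.append(s["torque"])
    Rm=R.from_rotvec(s["tcp_rot"]).as_matrix()
    print("t %.2f"%s["time"],"pos",np.round(s["tool_pos"]*1000,1),"xang %.1f"%np.degrees(np.arctan2(Rm[1,0],Rm[0,0])),"zaxis",np.round(Rm[:,2],3),"w %.3f"%s["width"],"q6 %.2f"%s["q"][5])
    print("F",np.round(np.mean(F,0),2),"sd",np.round(np.std(F,0),2),"M",np.round(np.mean(M,0),3),np.round(np.std(M,0),3))
    return s,Rm
def go(P,s,Rm): print("tool shift m",np.round(Rm.T@(np.asarray(P)/1000-s["tool_pos"]),4))
E
python3 - <<'E'
from h import *
s,Rm=st(5)
go((525,-21,122),s,Rm)
im=read_camera("top")[:,:,::-1].copy()
b=crop(im,215,150,90,70,8)
cv2.imwrite("pics/t1.png",b)
E
```

```text
t 3.48 pos [524.4 -19.9 231. ] xang 22.4 zaxis [-0.001  0.    -1.   ] w 0.997 q6 1.10
F [-0.02 -0.05 -0.16] sd [0.55 0.46 0.51] M [ 0.02  -0.013 -0.028] [0.024 0.039 0.03 ]
tool shift m [1.00e-04 1.30e-03 1.09e-01]
```

Call:
{"fn": "play_rows", "kwargs": {"motion": [[0,0.0013,0.03,0,85],[0,0,0.03,0,85],[0,0,0.03,0,85],[0,0,0.019,0,85],[0,0,0,0,85]]}}

```text
time: 4.15
tool_pos: [0.5237, -0.021, 0.1207]
tcp_rot: [-3.082, -0.605, 0.006]
wrist_force: [0.3, 0.0, 0.2]
width: 0.997
```

Call:
{"fn": "play_rows", "kwargs": {"motion": [[0,0,0,0,10],[0,0,0,0,10],[0,0,0,0,10],[0,0,0,0,10],[0,0,0,0,10]]}}

```text
time: 4.78
tool_pos: [0.5258, -0.021, 0.1232]
tcp_rot: [3.083, 0.605, 0.002]
wrist_force: [-0.7, 0.7, 4.6]
width: 0.248
```

Call:
{"fn": "play_rows", "kwargs": {"motion": [[0,0,0,0,10],[0,0,0,0,10],[0,0,0,0,10],[0,0,0,0,10],[0,0,0,0,10]]}}

```text
time: 5.4
tool_pos: [0.5258, -0.0211, 0.1232]
tcp_rot: [3.083, 0.605, 0.002]
wrist_force: [-0.2, 0.6, 5.7]
width: 0.248
```

```bash
python3 - <<'E'
from h import *
s,Rm=st(4)
cv2.imwrite("pics/s2.png",crop(read_camera("side")[:,:,::-1],215,140,100,90,6))
E
```

```text
t 5.60 pos [525.8 -21.1 123.2] xang 22.2 zaxis [ 0.001  0.    -1.   ] w 0.251 q6 1.10
F [-0.61  0.84  5.43] sd [0.45 0.22 0.44] M [ 0.18   0.133 -0.011] [0.015 0.037 0.03 ]
```

View pics/s2.png

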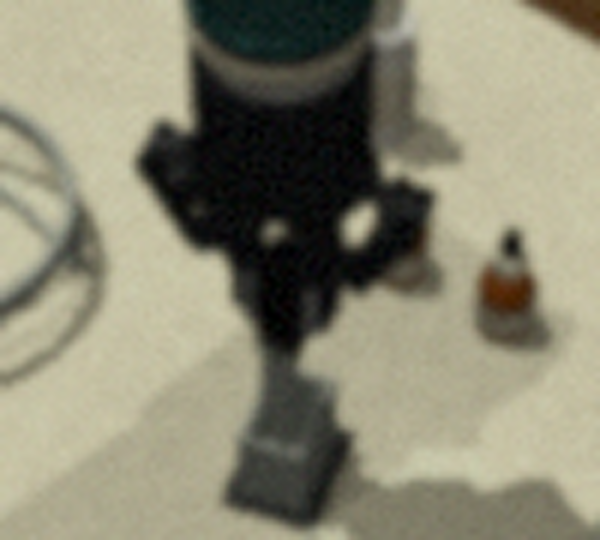

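The lifter is gripped at 21 mm, with the pads around the black block and the shank in the sleeve. Lifting it out and going over to the lid at height.

Call:
{"fn": "play_rows", "kwargs": {"motion": [[0,0,-0.01,0,10],[0,0,-0.03,0,10],[0,0,-0.03,0,10],[0,0,-0.03,0,10],[0,0,-0.03,0,10]]}}

```text
time: 6.28
tool_pos: [0.5244, -0.0212, 0.2527]
tcp_rot: [-3.083, -0.605, 0.002]
wrist_force: [0.4, 1.4, -2.3]
width: 0.252
```

```bash
python3 - <<'E'
from h import *
read_camera("top");read_camera("top")
s,Rm=st(12)
go((554.9,-277.4,253),s,Rm)
cv2.imwrite("pics/s3.png",crop(read_camera("side")[:,:,::-1],215,100,110,110,5))
E
```

```text
t 6.97 pos [525.  -21.1 251.8] xang 22.2 zaxis [-0.001  0.    -1.   ] w 0.249 q6 1.10
F [-0.07 -0.17 -2.54] sd [0.63 0.46 0.53] M [-0.005 -0.014  0.005] [0.028 0.035 0.031]
tool shift m [-0.0691  0.2486 -0.0012]
```

Call:
{"fn": "play_rows", "kwargs": {"motion": [[-0.014,0.0497,0,0,10],[-0.014,0.0497,0,0,10],[-0.014,0.0497,0,0,10],[-0.014,0.0497,0,0,10],[-0.0131,0.0498,0,0.0053,10]]}}

```text
time: 7.65
tool_pos: [0.5552, -0.2791, 0.2524]
tcp_rot: [3.093, 0.552, 0.001]
wrist_force: [0.5, -0.4, -2.3]
width: 0.251
```

Call:
{"fn": "play_rows", "kwargs": {"motion": [[0,0,0.03,0,10],[0,0,0.014,0,10],[0,0,0,0,10]]}}

```text
time: 8.02
tool_pos: [0.5539, -0.2763, 0.2063]
tcp_rot: [-3.09, -0.554, 0.005]
wrist_force: [0.1, 0.0, -2.4]
width: 0.252
```

```bash
python3 - <<'E'
from h import *
s,Rm=st(3)
a=crop(read_camera("side")[:,:,::-1],300,150,110,110,5)
b=crop(read_camera("top")[:,:,::-1],280,145,80,110,5)[:, :245]
# overlay model points of bar line (lid est) and lifter foot
cv2.imwrite("pics/s4.png",cv2.convertScaleAbs(np.hstack([a,b]),alpha=1.4))
E
```

```text
t 8.18 pos [ 555.8 -277.   209.5] xang 20.4 zaxis [ 0.002 -0.001 -1.   ] w 0.248 q6 0.71
F [-0.17 -0.09 -1.88] sd [0.35 0.51 0.23] M [ 0.017 -0.027  0.004] [0.017 0.026 0.017]
```

View pics/s4.png

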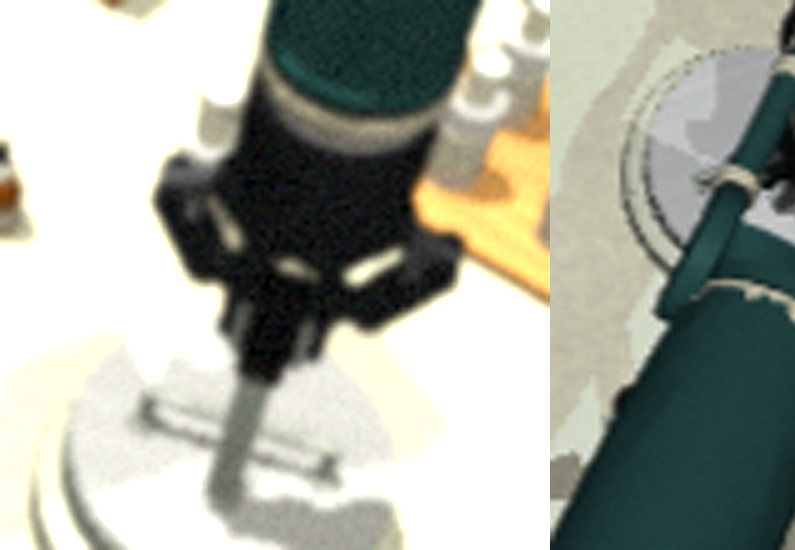

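The side crop shows the shank's bottom end at about (208–242, 490–510), in front of the bar, whose ends are at (150,402) and (330,465). I'll compare this with the model's predictions.

```bash
python3 - <<'E'
from h import *
s,Rm=st()
o=s["tool_pos"]+Rm@np.array([0,0,.1182])
# lifter axes: x=tool x, y=-tool y, z=-tool z
L=np.c_[Rm[:,0],-Rm[:,1],-Rm[:,2]]
q=lambda P:np.round((proj("side",np.atleast_2d(P))-[300,150]+.5)*5-.5)
print("foot corners -15,-8/+8; shank z=105 ",q([o+L@np.array(p)/1000 for p in((-15,-8,0),(-15,8,0),(-15,-8,100),(-15,8,100),(-7,-8,100))]).tolist())
a=np.radians(20.3);l=np.array([.583,-.267,.072]);Z=np.array([[np.cos(a),-np.sin(a),0],[np.sin(a),np.cos(a),0],[0,0,1]])
print("bar ends",q([l+Z@np.array(p)/1000 for p in((0,-50,35),(0,50,35),(0,0,35))]).tolist())
print("plate extreme", [np.round((e-o)*5) for e,o in zip(np.array([proj("side",[l+np.array([.086*np.cos(t),.086*np.sin(t),.005]) for t in np.linspace(0,6.28,200)])[:,0].min()]),[300])])
print("lifter in lid frame",np.round(Z.T@(o-l)*1000,1))
im=crop(read_camera("side")[:,:,::-1],330,215,45,45,13)
cv2.imwrite("pics/s5.png",cv2.convertScaleAbs(im,alpha=1.0))
E
```

```text
t 8.28 pos [ 555.9 -277.2  209.8] xang 20.3 zaxis [ 0.002 -0.001 -1.   ] w 0.249 q6 0.71
F [-0.12  0.13 -2.37] sd [0. 0. 0.] M [ 0.012 -0.017 -0.005] [0. 0. 0.]
foot corners -15,-8/+8; shank z=105  [[234.0, 508.0], [203.0, 498.0], [269.0, 401.0], [235.0, 390.0], [273.0, 387.0]]
bar ends [[340.0, 448.0], [148.0, 389.0], [243.0, 418.0]]
plate extreme [np.float64(67.0)]
lifter in lid frame [-28.8  -0.4  19.6]
```

View pics/s5.png

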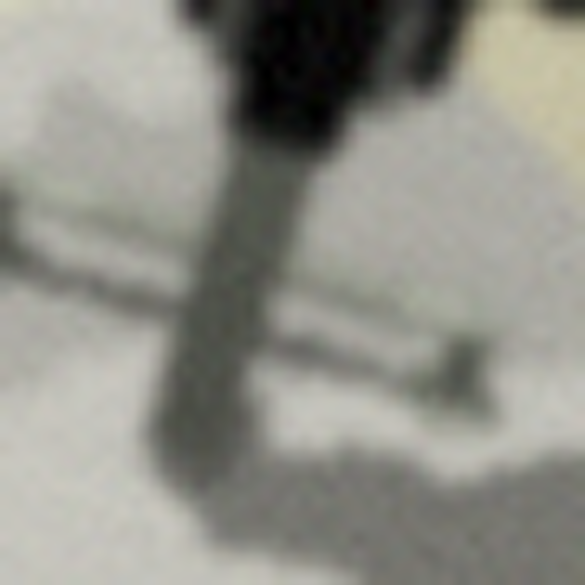

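The shank's foot agrees with the prediction to within about 1 mm, and the bar to within about 2 mm. Lowering to 5 mm above the plate, then sliding the hook under the bar.

Call:
{"fn": "play_rows", "kwargs": {"motion": [[0,0,0.002,0,10],[0,0,0.003,0,10],[0,0,0.003,0,10],[0,0,0.0016,0,10],[0,0,0,0,10]]}}

```text
time: 8.95
tool_pos: [0.5549, -0.2773, 0.1983]
tcp_rot: [-3.092, -0.553, 0.001]
wrist_force: [0.6, 0.2, -1.6]
width: 0.254
```

Call:
{"fn": "play_rows", "kwargs": {"motion": [[0.004,0,0,0,10],[0.006,0,0,0,10],[0.006,0,0,0,10],[0.006,0,0,0,10],[0.003,0,0,0,10]]}}

```text
time: 9.57
tool_pos: [0.579, -0.2685, 0.1987]
tcp_rot: [3.092, 0.554, 0.0]
wrist_force: [0.5, 0.1, -2.3]
width: 0.252
```

Call:
{"fn": "play_rows", "kwargs": {"motion": [[0.002,0,0,0,10],[0.001,0,0,0,10],[0,0,0,0,10],[0,0,0,0,10]]}}

```text
time: 10.07
tool_pos: [0.5812, -0.2677, 0.1987]
tcp_rot: [3.093, 0.553, -0.0]
wrist_force: [0.9, 0.1, -1.1]
width: 0.255
```

```bash
cat >> h.py <<'E'
_a=np.radians(20.3);LID=np.array([.583,-.267,.072]);Z=np.array([[np.cos(_a),-np.sin(_a),0],[np.sin(_a),np.cos(_a),0],[0,0,1]])
def lif(s,Rm):
    o=s["tool_pos"]+Rm@np.array([0,0,.1182]);print("lifter in lid frame",np.round(Z.T@(o-LID)*1000,1))
E
python3 - <<'E'
from h import *
lif(*st(16))
E
```

```text
t 10.88 pos [ 581.3 -267.7  198.7] xang 20.3 zaxis [-0. -0. -1.] w 0.252 q6 0.75
F [-0.11  0.23 -2.31] sd [0.49 0.44 0.5 ] M [ 0.001 -0.019 -0.01 ] [0.03  0.028 0.037]
lifter in lid frame [-1.8 -0.1  8.5]
```

No contact yet. Raising slowly for the first probe at y≈0.

Call:
{"fn": "play_rows", "kwargs": {"motion": [[0,0,-0.003,0,10],[0,0,-0.003,0,10],[0,0,-0.003,0,10],[0,0,-0.001,0,10],[0,0,-0.001,0,10]]}}

```text
time: 11.5
tool_pos: [0.5814, -0.2678, 0.2095]
tcp_rot: [3.092, 0.553, 0.0]
wrist_force: [0.8, -0.5, -5.9]
width: 0.248
```

Call:
{"fn": "play_rows", "kwargs": {"motion": [[0,0,-0.001,0,10],[0,0,-0.001,0,10],[0,0,0,0,10],[0,0,0,0,10]]}}

```text
time: 12.0
tool_pos: [0.5808, -0.2674, 0.2108]
tcp_rot: [-3.091, -0.553, 0.002]
wrist_force: [-0.1, -0.2, -8.7]
width: 0.253
```

```bash
python3 - <<'E'
from h import *
lif(*st(16))
cv2.imwrite("pics/p1.png",read_camera("side")[:,:,::-1])
E
```

```text
t 12.80 pos [ 581.3 -267.7  211.7] xang 20.3 zaxis [ 0. -0. -1.] w 0.251 q6 0.75
F [-0.05 -0.2  -9.  ] sd [0.41 0.44 0.48] M [-0.006  0.01  -0.004] [0.026 0.028 0.032]
lifter in lid frame [-1.8 -0.  21.5]
```

The lifter carries about 6.7 N at y=0. Next probes are at y=+12 and y=−12.

Call:
{"fn": "play_rows", "kwargs": {"motion": [[0,0,0.001,0,10],[0,0,0.0015,0,10],[0,0,0.0025,0,10],[0,-0.004,0,0,10],[0,-0.005,0,0,10]]}}

```text
time: 13.48
tool_pos: [0.5786, -0.2592, 0.2077]
tcp_rot: [3.092, 0.553, 0.002]
wrist_force: [0.5, -0.8, -2.1]
width: 0.248
```

Call:
{"fn": "play_rows", "kwargs": {"motion": [[0,-0.003,0,0,10],[0,0,-0.0015,0,10],[0,0,-0.0015,0,10],[0,0,-0.002,0,10],[0,0,0,0,10]]}}

```text
time: 14.1
tool_pos: [0.5764, -0.2561, 0.2104]
tcp_rot: [-3.091, -0.553, 0.003]
wrist_force: [0.5, -0.3, -8.7]
width: 0.254
```

```bash
python3 - <<'E'
from h import *
for i in range(4):read_camera("top")
lif(*st(16))
cv2.imwrite("pics/p2.png",read_camera("side")[:,:,::-1])
E
```

```text
t 15.10 pos [ 577.2 -256.4  211.7] xang 20.3 zaxis [ 0.  0. -1.] w 0.247 q6 0.76
F [-0.17  0.59 -8.17] sd [0.54 0.48 0.4 ] M [0.125 0.043 0.003] [0.034 0.027 0.033]
lifter in lid frame [-1.8 11.9 21.5]
```

Call:
{"fn": "play_rows", "kwargs": {"motion": [[0,0,0.001,0,10],[0,0,0.0015,0,10],[0,0,0.0025,0,10],[0,0.006,0,0,10],[0,0.008,0,0,10]]}}

```text
time: 15.78
tool_pos: [0.5828, -0.2704, 0.2078]
tcp_rot: [3.091, 0.553, 0.002]
wrist_force: [1.1, -0.2, -1.7]
width: 0.251
```

Call:
{"fn": "play_rows", "kwargs": {"motion": [[0,0.008,0,0,10],[0,0.002,0,0,10],[0,0,-0.0015,0,10],[0,0,-0.0015,0,10],[0,0,-0.002,0,10]]}}

```text
time: 16.4
tool_pos: [0.5847, -0.2785, 0.2104]
tcp_rot: [-3.091, -0.554, 0.003]
wrist_force: [0.6, -0.7, -7.7]
width: 0.252
```

```bash
python3 - <<'E'
from h import *
for i in range(6):read_camera("top")
lif(*st(16))
cv2.imwrite("pics/p3.png",read_camera("side")[:,:,::-1])
E
```

```text
t 17.50 pos [ 585.5 -278.9  211.7] xang 20.3 zaxis [ 0.  0. -1.] w 0.250 q6 0.73
F [-0.26  0.54 -8.64] sd [0.38 0.36 0.41] M [ 0.131  0.055 -0.007] [0.029 0.026 0.025]
lifter in lid frame [ -1.8 -12.   21.5]
```

Solving the two off-balance probes gives W≈7.0 N and a balance point at y≈−3 mm, which agrees with the y=0 reading. Hooking at y=−3 and lifting a few mm.

Call:
{"fn": "play_rows", "kwargs": {"motion": [[0,0,0.001,0,10],[0,0,0.0015,0,10],[0,0,0.0025,0,10],[0,-0.004,0,0,10],[0,-0.004,0,0,10]]}}

```text
time: 18.18
tool_pos: [0.5831, -0.2714, 0.2077]
tcp_rot: [3.092, 0.553, 0.002]
wrist_force: [0.3, 0.8, -0.7]
width: 0.25
```

Call:
{"fn": "play_rows", "kwargs": {"motion": [[0,-0.001,0,0,10],[0,0,-0.0015,0,10],[0,0,-0.0015,0,10],[0,0,-0.002,0,10],[0,0,-0.001,0,10]]}}

```text
time: 18.8
tool_pos: [0.5814, -0.27, 0.2111]
tcp_rot: [-3.091, -0.553, 0.004]
wrist_force: [0.5, 0.5, -8.9]
width: 0.254
```

Call:
{"fn": "play_rows", "kwargs": {"motion": [[0,0,-0.001,0,10],[0,0,0,0,10],[0,0,0,0,10]]}}

```text
time: 19.18
tool_pos: [0.5823, -0.2705, 0.2135]
tcp_rot: [-3.092, -0.553, 0.0]
wrist_force: [-0.8, -0.3, -9.8]
width: 0.251
```

```bash
python3 - <<'E'
from h import *
lif(*st(14))
im=read_camera("side")[:,:,::-1]
cv2.imwrite("pics/p4.png",im)
cv2.imwrite("pics/p4v.png",cv2.convertScaleAbs(np.hstack([crop(im,295,205,100,85,3.9),crop(cv2.imread("pics/p2.png"),295,205,100,85,3.9)]),alpha=1.2))
E
```

```text
t 19.88 pos [ 582.3 -270.5  213.7] xang 20.3 zaxis [-0.  0. -1.] w 0.249 q6 0.74
F [-0.12  0.16 -9.16] sd [0.52 0.6  0.38] M [ 0.011  0.011 -0.01 ] [0.017 0.025 0.03 ]
lifter in lid frame [-1.8 -3.1 23.5]
```

View pics/p4v.png

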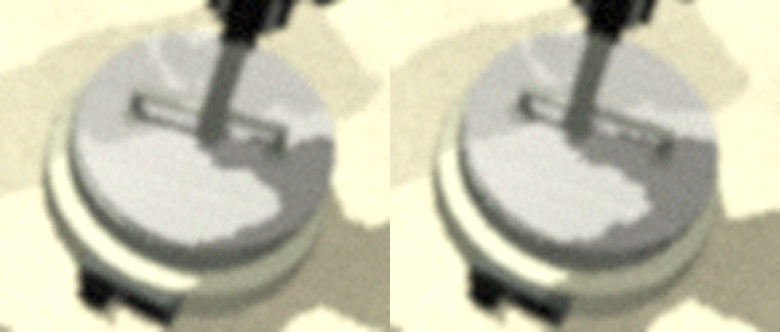

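The left panel (current) shows the lid evenly raised, with the bar from (135,100) to (285,143). The moment is about 0, against 0.13 N·m when tipped, and the force is close to the full weight. Raising further in small steps.

Call:
{"fn": "play_rows", "kwargs": {"motion": [[0,0,-0.001,0,10],[0,0,-0.001,0,10],[0,0,-0.001,0,10],[0,0,0,0,10]]}}

```text
time: 20.42
tool_pos: [0.5825, -0.2706, 0.2169]
tcp_rot: [3.092, 0.553, 0.001]
wrist_force: [-0.0, -0.0, -9.1]
width: 0.251
```

```bash
cat >> h.py <<'E'
def disk(c,n,r):
    n=n/np.linalg.norm(n);u=np.cross(n,[1,0,0]);u/=np.linalg.norm(u);v=np.cross(n,u);a=np.linspace(0,2*np.pi,80);return c+r*(np.outer(np.cos(a),u)+np.outer(np.sin(a),v))
E
python3 - <<'E'
from h import *
lif(*st(12))
cv2.imwrite("pics/p5.png",read_camera("side")[:,:,::-1])
# bar line slope: seated, tipped +12, tipped -12, now: fit darkest/brightest? use phase shift of bar-end posts between images
ims={k:cv2.imread(f"pics/{k}.png").astype(np.float32).mean(2) for k in("side0raw","p1","p2","p3","p4","p5")}
a=np.radians(20.3);ya=np.array([-np.sin(a),np.cos(a),0]);m=np.array([.583,-.267,.090])
for k,im in ims.items():
    o=[]
    for sgn in(-1,1):
        u=proj("side",[m+ya*.048*sgn])[0].round().astype(int)
        T=ims["side0raw"][u[1]-7:u[1]+8,u[0]-6:u[0]+7]
        S=im[u[1]-14:u[1]+13,u[0]-10:u[0]+11]
        r=cv2.matchTemplate(S,T,cv2.TM_CCOEFF_NORMED);_,v,_,p=cv2.minMaxLoc(r)
        def sub(c,i): 
            return i+(c[i-1]-c[i+1])/(2*(c[i-1]-2*c[i]+c[i+1])) if 0<i<len(c)-1 else i
        o+=[round(sub(r[p[1]],p[0])-4,2),round(sub(r[:,p[0]],p[1])-7,2),round(v,2)]
    print(k,"-y end:",o[:3],"+y end:",o[3:])
print("px per mm z", proj("side",[m+[0,0,.001]])-proj("side",[m]))
E
```

```text
t 21.02 pos [ 582.3 -270.5  216.6] xang 20.3 zaxis [-0.  0. -1.] w 0.253 q6 0.74
F [-0.14  0.23 -9.18] sd [0.43 0.55 0.38] M [-0.026 -0.007  0.005] [0.042 0.037 0.03 ]
lifter in lid frame [-1.8 -3.  26.4]
side0raw -y end: [np.float32(0.02), np.float32(-0.0), 1.0] +y end: [np.float32(-0.01), np.float32(-0.0), 1.0]
p1 -y end: [np.float32(-0.21), np.float32(-0.86), 0.68] +y end: [np.float32(-0.1), np.float32(-0.2), 0.97]
p2 -y end: [np.float32(0.15), np.float32(-0.04), 0.66] +y end: [np.float32(-0.18), np.float32(-0.68), 0.94]
p3 -y end: [np.float32(0.39), np.float32(-0.52), 0.66] +y end: [np.float32(0.09), np.float32(-0.03), 0.97]
p4 -y end: [np.float32(0.41), np.float32(-1.58), 0.67] +y end: [np.float32(0.5), np.float32(-0.33), 0.94]
p5 -y end: [np.float32(1.06), np.float32(-2.32), 0.66] +y end: [np.float32(0.71), np.float32(-0.51), 0.94]
px per mm z [[ 0.06432084 -0.2035132 ]]
```

The bar-end tracking disagrees with the forces. The +y end rose only about 2.5 mm and the −y end about 11 mm, which is a tip of about 5°. I'm lowering straight away, then analysing the saved pictures.

Call:
{"fn": "play_rows", "kwargs": {"motion": [[0,0,0.002,0,10],[0,0,0.002,0,10],[0,0,0.002,0,10],[0,0,0.001,0,10],[0,0,0.001,0,10]]}}

```text
time: 21.7
tool_pos: [0.5825, -0.2705, 0.2094]
tcp_rot: [3.092, 0.553, 0.0]
wrist_force: [-0.1, -0.7, -3.3]
width: 0.251
```

Call:
{"fn": "play_rows", "kwargs": {"motion": [[0,0,0.001,0,10],[0,0,0.0005,0,10],[0,0,0,0,10]]}}

```text
time: 22.08
tool_pos: [0.5829, -0.2707, 0.2081]
tcp_rot: [3.092, 0.553, 0.002]
wrist_force: [0.1, 0.3, -1.8]
width: 0.253
```

```bash
cat > tilt.py <<'E'
from h import *
from scipy.optimize import minimize
from scipy.ndimage import map_coordinates,gaussian_filter
# plate rim fit: pose = lift z and tilt about lid x; pivot = hook bar. Score = radial contrast along rim ellipse
def rim(lift,tx,yh,dx,dy,zz=.005,r=.086):
    c,s_=np.cos(tx),np.sin(tx);Rx=np.array([[1,0,0],[0,c,-s_],[0,s_,c]])
    a=np.linspace(0,2*np.pi,361)[:-1];P=np.c_[r*np.cos(a),r*np.sin(a),np.full(360,zz)]
    h=np.array([0,yh,.031]);P=(P-h)@Rx.T+h+[dx,dy,lift]
    return P@Z.T+LID
def prof(im,lift,tx,yh,dx,dy):
    a=proj("side",rim(lift,tx,yh,dx,dy));b=proj("side",rim(lift,tx,yh,dx,dy,r=.082))
    d=a-b;d/=np.linalg.norm(d,axis=1)[:,None]
    f=lambda k:map_coordinates(im,[a[:,1]+k*d[:,1],a[:,0]+k*d[:,0]],order=1)
    return np.abs(f(1)-f(-1))
def fit(im,yh,lift0,x0=None):
    im=gaussian_filter(im,.7)
    def cost(p): return -np.minimum(prof(im,p[0]/1e3,np.radians(p[1]),yh,p[2]/1e3,p[3]/1e3),40).mean()
    best=None
    for t in(-4,-1.5,0,1.5,4):
        r=minimize(cost,[lift0,t,0,0],method="Nelder-Mead",options=dict(initial_simplex=[[lift0,t,0,0],[lift0+1.5,t,0,0],[lift0,t+1.5,0,0],[lift0,t,2,0],[lift0,t,0,2]]))
        if best is None or r.fun<best.fun:best=r
    return np.round(best.x,1),round(best.fun,2)
if __name__=="__main__":
    for k,yh,l in(("side0raw",0,0),("p1",0,2.5),("p2",.012,2.5),("p3",-.012,2.5),("p4",-.003,4.5),("p5",-.003,7.4)):
        print(k,"lift,tilt_x deg,dx,dy",*fit(cv2.imread(f"pics/{k}.png").astype(np.float32).mean(2),yh,l))
E
python3 tilt.py; python3 -c "
from h import *
lif(*st(16))
cv2.imwrite('pics/p6.png',read_camera('side')[:,:,::-1])"
```

```text
side0raw lift,tilt_x deg,dx,dy [-9.2 -0.4  6.4  0.5] -20.5
p1 lift,tilt_x deg,dx,dy [-12.6  -9.7   5.3   3.1] -20.32
p2 lift,tilt_x deg,dx,dy [-8.9 -0.2  6.4 -0.3] -20.01
p3 lift,tilt_x deg,dx,dy [-20.7 -13.1  11.    4.1] -21.89
p4 lift,tilt_x deg,dx,dy [-11.2 -10.9   6.6   2.2] -19.75
p5 lift,tilt_x deg,dx,dy [ -0.3 -13.8   0.    4.3] -18.87
t 22.88 pos [ 582.4 -270.5  207.2] xang 20.3 zaxis [-0. -0. -1.] w 0.249 q6 0.74
F [-0.07 -0.15 -2.31] sd [0.44 0.41 0.55] M [ 0.    -0.004 -0.017] [0.029 0.027 0.029]
lifter in lid frame [-1.8 -3.1 17. ]
```

```bash
cat > trk.py <<'E'
from h import *
from scipy.optimize import minimize_scalar
def track(ref,im,hw=(6,7),pts=(-.048,.048)):
    m=np.array([.583,-.267,.090]);ya=Z[:,1];o=[]
    for y in pts:
        u=proj("side",[m+ya*y])[0].round().astype(int)
        T=ref[u[1]-hw[1]:u[1]+hw[1]+1,u[0]-hw[0]:u[0]+hw[0]+1]
        # ECC translation, subpixel
        W=np.eye(2,3,dtype=np.float32);g=cv2.GaussianBlur(im,(0,0),.8);S=g
        W[0,2]=u[0]-hw[0];W[1,2]=u[1]-hw[1]
        try: cc,W=cv2.findTransformECC(cv2.GaussianBlur(ref,(0,0),.8)[u[1]-hw[1]:u[1]+hw[1]+1,u[0]-hw[0]:u[0]+hw[0]+1],S,W,cv2.MOTION_TRANSLATION,(3,200,1e-5))
        except cv2.error: cc=0
        o+=[np.round([W[0,2]-u[0]+hw[0],W[1,2]-u[1]+hw[1]],2).tolist(),round(cc,2)]
    return o
L=lambda k:cv2.imread(f"pics/{k}.png").astype(np.float32).mean(2)
if __name__=="__main__":
    for k in("side0raw","p1","p2","p3","p4","p5"): print(k,track(L("p6"),L(k)))
    # rim ends along lid y: +-86 mm
    print("rim"); 
    for k in("p1","p2","p3","p4","p5"): print(k,track(L("p6"),L(k),(5,6),(-.084,.084)))
    m=np.array([.583,-.267,.090]);print("px/mm z",[(proj("side",[m+Z[:,1]*y+[0,0,.001]])-proj("side",[m+Z[:,1]*y])).round(3).tolist() for y in(-.048,.048)])
E
python3 trk.py
```

```text
side0raw [[-0.61, -1.89], 0.81, [-0.15, -0.33], 0.99]
p1 [[0.19, -0.77], 0.99, [-0.31, -0.63], 0.99]
p2 [[0.43, -0.75], 0.96, [-0.41, -1.14], 0.97]
p3 [[0.88, -0.01], 0.97, [-0.01, -0.32], 0.99]
p4 [[0.76, -1.26], 1.0, [0.3, -0.72], 0.99]
p5 [[1.3, -2.02], 0.99, [0.64, -0.89], 0.99]
rim
p1 [[0.13, -0.46], 1.0, [0.13, -0.49], 0.99]
p2 [[-0.44, -0.28], 1.0, [0.3, -0.99], 0.99]
p3 [[0.39, 1.3], 0.99, [-0.01, -0.12], 0.99]
p4 [[0.96, -1.16], 1.0, [0.27, -0.56], 0.99]
p5 [[1.7, -2.45], 0.99, [0.11, -0.55], 0.99]
px/mm z [[[0.08, -0.201]], [[0.049, -0.206]]]
```

Using the seated picture p6 as reference with matching shadows: y=0 hung nearly level (about 0.4°), and y=−3 tipped about 1.6° and then 3.3°, +y side low. The balance point is therefore slightly on the +y side. Now probing y=+2 with averaged reference and lifted frames.

Call:
{"fn": "play_rows", "kwargs": {"motion": [[0,-0.003,0,0,10],[0,-0.002,0,0,10],[0,0,0,0,10],[0,0,0,0,10]]}}

```text
time: 23.42
tool_pos: [0.5806, -0.2658, 0.2072]
tcp_rot: [3.092, 0.553, 0.0]
wrist_force: [-1.0, 0.5, -2.5]
width: 0.251
```

```bash
cat >> h.py <<'E'
def avg(name,n):
    F=[];M=[];I=[]
    for i in range(n):
        I.append(read_camera("side").astype(np.float32));s=read_state();F.append(s["wrist_force"]);M.append(s["torque"])
    cv2.imwrite(f"pics/{name}.png",np.mean(I,0)[:,:,::-1].round().astype(np.uint8))
    Rm=R.from_rotvec(s["tcp_rot"]).as_matrix();print("t %.2f"%s["time"],"F",np.round(np.mean(F,0),2),"M",np.round(np.mean(M,0),3));lif(s,Rm)
E
python3 -c "
from h import *
avg('r2',4)"
```

```text
t 23.62 F [ 0.4   0.03 -2.36] M [-0.019 -0.002 -0.023]
lifter in lid frame [-1.8  1.9 17. ]
```

Call:
{"fn": "play_rows", "kwargs": {"motion": [[0,0,-0.0015,0,10],[0,0,-0.0015,0,10],[0,0,-0.0015,0,10],[0,0,-0.001,0,10],[0,0,-0.001,0,10]]}}

```text
time: 24.25
tool_pos: [0.5801, -0.2656, 0.2128]
tcp_rot: [-3.091, -0.553, 0.002]
wrist_force: [-0.0, 0.1, -9.8]
width: 0.248
```

Call:
{"fn": "play_rows", "kwargs": {"motion": [[0,0,0,0,10],[0,0,0,0,10]]}}

```text
time: 24.5
tool_pos: [0.5806, -0.2658, 0.2136]
tcp_rot: [-3.092, -0.553, 0.0]
wrist_force: [-0.3, -0.4, -9.5]
width: 0.247
```

Call:
{"fn": "play_rows", "kwargs": {"motion": [[0,0,0,0,10]]}}

```text
time: 24.62
tool_pos: [0.5806, -0.2658, 0.2136]
tcp_rot: [-3.092, -0.553, 0.0]
wrist_force: [-0.7, -0.4, -8.9]
width: 0.252
```

Call:
{"fn": "play_rows", "kwargs": {"motion": [[0,0,0,0,10]]}}

```text
time: 24.75
tool_pos: [0.5806, -0.2658, 0.2137]
tcp_rot: [3.092, 0.553, -0.0]
wrist_force: [-0.4, -0.5, -8.6]
width: 0.25
```

```bash
python3 - <<'E'
from h import *
avg('l2',4)
from trk import *
print(track(L('r2'),L('l2')),track(L('r2'),L('l2'),(5,6),(-.084,.084)))
print("shadow check r2 vs p6",track(L('p6'),L('r2')))
E
```

```text
t 24.95 F [ 0.48 -0.14 -9.64] M [-0.01   0.037 -0.019]
lifter in lid frame [-1.8  1.9 23.5]
[[0.48, -0.69], 1.0, [0.14, -1.03], 0.99] [[0.4, 0.08], 1.0, [0.49, -0.8], 1.0]
shadow check r2 vs p6 [[0.3, -0.14], 0.99, [-0.13, -0.35], 0.99]
```

At y=+2 the tip is about 1.2°, −y side low. With y=−3 tipping the other way, the zero crossing is close to y≈−0.5. Re-hooking there and lifting 6 mm.

Call:
{"fn": "play_rows", "kwargs": {"motion": [[0,0,0.002,0,10],[0,0,0.002,0,10],[0,0,0.0015,0,10],[0,0,0.001,0,10],[0,0.0025,0,0,10]]}}

```text
time: 25.58
tool_pos: [0.5822, -0.2685, 0.2085]
tcp_rot: [3.091, 0.553, 0.003]
wrist_force: [-0.6, 0.4, -1.9]
width: 0.251
```

Call:
{"fn": "play_rows", "kwargs": {"motion": [[0,0,0,0,10],[0,0,0,0,10],[0,0,0,0,10]]}}

```text
time: 25.95
tool_pos: [0.5815, -0.2682, 0.2072]
tcp_rot: [-3.092, -0.553, 0.0]
wrist_force: [-0.5, 0.1, -2.2]
width: 0.251
```

```bash
python3 -c "
from h import *
avg('r3',3)"
```

```text
t 26.10 F [ 0.47 -0.27 -2.12] M [-0.003 -0.008 -0.002]
lifter in lid frame [-1.8 -0.5 16.9]
```

Call:
{"fn": "play_rows", "kwargs": {"motion": [[0,0,-0.0015,0,10],[0,0,-0.0015,0,10],[0,0,-0.0015,0,10],[0,0,-0.0015,0,10],[0,0,-0.001,0,10]]}}

```text
time: 26.72
tool_pos: [0.581, -0.2679, 0.2134]
tcp_rot: [-3.092, -0.553, 0.002]
wrist_force: [0.4, -0.1, -9.2]
width: 0.25
```

Call:
{"fn": "play_rows", "kwargs": {"motion": [[0,0,-0.001,0,10],[0,0,0,0,10],[0,0,0,0,10],[0,0,0,0,10]]}}

```text
time: 27.22
tool_pos: [0.5814, -0.2681, 0.2151]
tcp_rot: [-3.092, -0.553, 0.0]
wrist_force: [0.1, 0.7, -8.4]
width: 0.25
```

```bash
python3 - <<'E'
from h import *
avg('l3',4)
from trk import *
print(track(L('r3'),L('l3')),track(L('r3'),L('l3'),(5,6),(-.084,.084)))
g=lambda k:crop(cv2.imread(f"pics/{k}.png"),300,205,90,70,8)
a=g('l3')
def dr(a,lift,tx,col):
    c,s_=np.cos(tx),np.sin(tx);Rx=np.array([[1,0,0],[0,c,-s_],[0,s_,c]]);h=np.array([0,0,.031])
    t=np.linspace(0,2*np.pi,90)
    for P in(np.c_[.086*np.cos(t),.086*np.sin(t),np.full(90,.005)],np.array([[0,-.052,.035],[0,.052,.035]])):
        u=(proj("side",((P-h)@Rx.T+h+[0,0,lift])@Z.T+LID)-[300,205]+.5)*8-.5
        cv2.polylines(a,[u.round().astype(np.int32)],False,col,1)
dr(a,.006,0,(0,200,0));cv2.imwrite("pics/l3v.png",a)
E
```

```text
t 27.43 F [-0.75 -0.42 -9.53] M [-0.039 -0.02  -0.007]
lifter in lid frame [-1.8 -0.5 25. ]
[[0.8, -1.42], 1.0, [0.38, -0.87], 0.99] [[1.07, -0.96], 1.0, [0.24, -0.47], 0.99]
```

View pics/l3v.png

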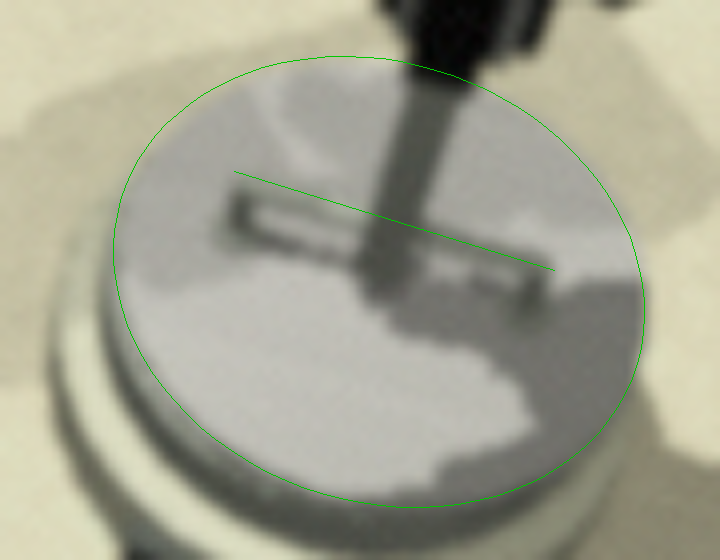

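The overlay (level, 6 mm) fits the plate outline. The bar's left (+y) end, near (240,190), looks slightly below the model line, whose end is at (235,172), so there may be a small +y-low tilt. I'll measure the bar line column by column against the seated reference.

```bash
cat > barline.py <<'E'
from h import *
from scipy.ndimage import map_coordinates,gaussian_filter1d
from scipy.optimize import least_squares
# profile across the bar at lid-y stations; shift between ref and lifted along image vertical
def prof(im,y,half=.004,dv=np.arange(-6,9,.25)):
    out=[]
    for yy in np.linspace(y-half,y+half,7):
        u=proj("side",[LID+Z@np.array([0,yy,.031])])[0]
        out.append(map_coordinates(im,[u[1]+dv,np.full(len(dv),u[0])],order=3))
    p=np.mean(out,0); return p-gaussian_filter1d(p,12)
def shift(ref,im,y):
    a=prof(ref,y)
    best=None
    for d in np.arange(-3.5,2.01,.05):
        b=prof(im,y,dv=np.arange(-6,9,.25)+d)
        A=np.c_[a,np.ones_like(a)];
        c=np.corrcoef(a[8:-8],b[8:-8])[0,1]
        if best is None or c>best[1]:best=(d,c)
    return round(best[0],2),round(best[1],2)
L=lambda k:cv2.imread(f"pics/{k}.png").astype(np.float32).mean(2)
if __name__=="__main__":
    ys=[.04,.034,.028,.022,.016,-.022,-.028,-.034,-.04]
    print("y",ys)
    for r,k in(("r3","l3"),("r2","l2"),("p6","p4"),("p6","p5"),("p6","r3"),("p6","p1"),("r2","p2"),("p6","p3")): print(r,k,[shift(L(r),L(k),y) for y in ys])
E
python3 barline.py
```

```text
y [0.04, 0.034, 0.028, 0.022, 0.016, -0.022, -0.028, -0.034, -0.04]
r3 l3 [(np.float64(-0.8), np.float64(1.0)), (np.float64(-1.05), np.float64(0.99)), (np.float64(-0.95), np.float64(1.0)), (np.float64(-1.0), np.float64(1.0)), (np.float64(-1.15), np.float64(1.0)), (np.float64(-1.45), np.float64(0.98)), (np.float64(-1.55), np.float64(0.98)), (np.float64(-1.55), np.float64(0.99)), (np.float64(-1.6), np.float64(0.93))]
r2 l2 [(np.float64(-0.9), np.float64(1.0)), (np.float64(-1.05), np.float64(0.99)), (np.float64(-0.9), np.float64(1.0)), (np.float64(-1.0), np.float64(1.0)), (np.float64(-1.1), np.float64(0.99)), (np.float64(-0.9), np.float64(0.99)), (np.float64(-0.9), np.float64(0.98)), (np.float64(-1.0), np.float64(1.0)), (np.float64(-0.95), np.float64(0.96))]
p6 p4 [(np.float64(-0.3), np.float64(0.99)), (np.float64(-0.55), np.float64(0.99)), (np.float64(-0.5), np.float64(0.99)), (np.float64(-0.5), np.float64(0.99)), (np.float64(-0.6), np.float64(0.99)), (np.float64(-1.1), np.float64(0.97)), (np.float64(-1.35), np.float64(0.93)), (np.float64(-1.35), np.float64(0.95)), (np.float64(-1.35), 
[... 1075 characters left out ...]
 p2 [(np.float64(-0.55), np.float64(0.98)), (np.float64(-0.5), np.float64(0.98)), (np.float64(-0.35), np.float64(0.9)), (np.float64(-0.7), np.float64(0.68)), (np.float64(-0.8), np.float64(0.7)), (np.float64(-0.5), np.float64(0.82)), (np.float64(-0.35), np.float64(0.99)), (np.float64(-0.4), np.float64(0.98)), (np.float64(-0.15), np.float64(0.98))]
p6 p3 [(np.float64(-0.15), np.float64(1.0)), (np.float64(-0.35), np.float64(0.99)), (np.float64(-0.35), np.float64(0.97)), (np.float64(-0.5), np.float64(0.98)), (np.float64(-0.45), np.float64(0.88)), (np.float64(-0.4), np.float64(0.92)), (np.float64(-0.5), np.float64(0.74)), (np.float64(-0.4), np.float64(0.52)), (np.float64(-0.4), np.float64(0.87))]
```

The bar-line shifts are clean:

| Hook at y | Tip |
|---|---|
| +2 | level (−0.97 vs −0.94 px) |
| −0.5 | about 2.8°, +y low |
| −3 | about 4.9°, +y low |
| +12 | about 1°, −y low |

Balance is therefore at y≈+5, so I'll re-hook at y=+4.5.

Call:
{"fn": "play_rows", "kwargs": {"motion": [[0,0,0.002,0,10],[0,0,0.002,0,10],[0,0,0.002,0,10],[0,0,0.001,0,10],[0,0,0.001,0,10]]}}

```text
time: 28.05
tool_pos: [0.5825, -0.2687, 0.2088]
tcp_rot: [3.091, 0.553, 0.004]
wrist_force: [0.2, -1.0, -1.9]
width: 0.246
```

Call:
{"fn": "play_rows", "kwargs": {"motion": [[0,-0.003,0,0,10],[0,-0.002,0,0,10],[0,0,0,0,10],[0,0,0,0,10]]}}

```text
time: 28.55
tool_pos: [0.5798, -0.2634, 0.2073]
tcp_rot: [3.092, 0.553, 0.0]
wrist_force: [0.6, 0.4, -2.1]
width: 0.25
```

```bash
python3 -c "
from h import *
avg('r4',2)"
```

```text
t 28.65 F [ 0.09 -0.47 -1.78] M [ 0.049  0.019 -0.   ]
lifter in lid frame [-1.8  4.4 17. ]
```

Call:
{"fn": "play_rows", "kwargs": {"motion": [[0,0,-0.0015,0,10],[0,0,-0.0015,0,10],[0,0,-0.0015,0,10],[0,0,-0.0015,0,10],[0,0,-0.001,0,10]]}}

```text
time: 29.28
tool_pos: [0.5793, -0.2632, 0.2134]
tcp_rot: [-3.091, -0.553, 0.002]
wrist_force: [-0.4, -0.4, -9.1]
width: 0.251
```

Call:
{"fn": "play_rows", "kwargs": {"motion": [[0,0,-0.001,0,10],[0,0,0,0,10],[0,0,0,0,10],[0,0,0,0,10]]}}

```text
time: 29.78
tool_pos: [0.5797, -0.2634, 0.2151]
tcp_rot: [-3.092, -0.553, 0.0]
wrist_force: [0.4, 0.1, -9.1]
width: 0.246
```

```bash
python3 - <<'E'
from h import *
avg('l4',4)
from barline import *
print([float(shift(L('r4'),L('l4'),y)[0]) for y in [.04,.034,.028,.022,-.022,-.028,-.034,-.04]])
E
```

```text
t 29.98 F [-0.21 -0.09 -8.89] M [ 0.013 -0.028 -0.014]
lifter in lid frame [-1.8  4.5 25. ]
[-1.4, -1.5, -1.35, -1.45, -0.9, -1.05, -0.8, -0.65]
```

At y=+4.5 it tips about 2.6° the other way, and y=−0.5 gave about 2.7°, so y=+2 is the balance point. It also measured level there. Re-hooking at +2 and lifting clear, checking once at 6 mm.

Call:
{"fn": "play_rows", "kwargs": {"motion": [[0,0,0.002,0,10],[0,0,0.002,0,10],[0,0,0.002,0,10],[0,0,0.001,0,10],[0,0,0.001,0,10]]}}

```text
time: 30.6
tool_pos: [0.5808, -0.264, 0.2088]
tcp_rot: [3.09, 0.553, 0.004]
wrist_force: [0.4, 0.4, -2.5]
width: 0.252
```

Call:
{"fn": "play_rows", "kwargs": {"motion": [[0,0.0025,0,0,10],[0,0,0,0,10],[0,0,0,0,10]]}}

```text
time: 30.98
tool_pos: [0.5808, -0.2659, 0.2074]
tcp_rot: [3.092, 0.553, 0.001]
wrist_force: [1.5, -0.0, -1.5]
width: 0.257
```

Call:
{"fn": "play_rows", "kwargs": {"motion": [[0,0,-0.0015,0,10],[0,0,-0.0015,0,10],[0,0,-0.0015,0,10],[0,0,-0.0015,0,10],[0,0,-0.001,0,10]]}}

```text
time: 31.6
tool_pos: [0.5802, -0.2656, 0.2134]
tcp_rot: [-3.092, -0.553, 0.002]
wrist_force: [0.2, -0.2, -7.8]
width: 0.252
```

Call:
{"fn": "play_rows", "kwargs": {"motion": [[0,0,-0.001,0,10],[0,0,0,0,10],[0,0,0,0,10],[0,0,0,0,10]]}}

```text
time: 32.1
tool_pos: [0.5806, -0.2658, 0.2152]
tcp_rot: [-3.092, -0.553, 0.0]
wrist_force: [-0.4, 0.2, -9.7]
width: 0.252
```

```bash
python3 - <<'E'
from h import *
avg('l5',4)
from barline import *
print([float(shift(L('r2'),L('l5'),y)[0]) for y in [.04,.034,.028,.022,-.022,-.028,-.034,-.04]])
E
```

```text
t 32.30 F [ 0.25  0.31 -9.15] M [ 0.03  -0.018 -0.002]
lifter in lid frame [-1.8  1.9 25. ]
[-1.2, -1.35, -1.15, -1.25, -1.15, -1.1, -1.2, -1.3]
```

It's level at y=+2 with the full weight, about 6.9 N. Raising clear of the bath.

Call:
{"fn": "play_rows", "kwargs": {"motion": [[0,0,-0.002,0,10],[0,0,-0.004,0,10],[0,0,-0.006,0,10],[0,0,-0.007,0,10],[0,0,-0.007,0,10]]}}

```text
time: 32.92
tool_pos: [0.5808, -0.2659, 0.242]
tcp_rot: [3.092, 0.553, 0.001]
wrist_force: [-0.5, 0.5, -8.7]
width: 0.246
```

Call:
{"fn": "play_rows", "kwargs": {"motion": [[0,0,-0.006,0,10],[0,0,-0.005,0,10],[0,0,-0.003,0,10],[0,0,-0.002,0,10],[0,0,0,0,10]]}}

```text
time: 33.55
tool_pos: [0.5806, -0.2658, 0.2572]
tcp_rot: [-3.092, -0.553, 0.0]
wrist_force: [-0.9, -0.6, -9.7]
width: 0.247
```

```bash
python3 - <<'E'
import h
from h import *
avg('l6',2)
import barline
# absolute check: shift along bar with model raised by 42 mm for the lifted picture
from barline import *
A=h.LID.copy()
def sh(y):
    barline.LID=A;a=prof(L('l5'),y);best=(0,-1)
    barline.LID=A+[0,0,.042]
    for d in np.arange(-3,3.01,.05):
        b=prof(L('l6'),y,dv=np.arange(-6,9,.25)+d);c=np.corrcoef(a[8:-8],b[8:-8])[0,1]
        if c>best[1]:best=(round(float(d),2),round(float(c),2))
    return best
print([sh(y) for y in [.04,.034,.028,.022,-.022,-.028,-.034,-.04]])
E
```

```text
t 33.65 F [-0.18 -0.05 -9.29] M [-0.006  0.008  0.005]
lifter in lid frame [-1.9  2.1 66.7]
[(0.3, 0.93), (0.3, 0.98), (0.15, 0.99), (0.3, 0.95), (-0.2, 1.0), (-0.4, 0.91), (-0.2, 0.89), (0.05, 0.94)]
```

The lid hangs free, within about 2° of level. Gentle transfer to the stand.

Call:
{"fn": "play_rows", "kwargs": {"motion": [[0.0006,-0.0029,0,0,10],[0.0011,-0.0059,0,0,10],[0.0017,-0.0088,0,0,10],[0.0022,-0.0118,0,0,10],[0.0028,-0.0147,0,0,10]]}}

```text
time: 34.28
tool_pos: [0.573, -0.2205, 0.2572]
tcp_rot: [-3.092, -0.553, -0.0]
wrist_force: [0.1, -0.1, -8.6]
width: 0.253
```

Call:
{"fn": "play_rows", "kwargs": {"motion": [[0.0033,-0.0177,0,0,10],[0.0039,-0.0206,0,0,10],[0.0044,-0.0236,0,0,10],[0.005,-0.0265,0,0,10],[0.005,-0.0268,0,0,10]]}}

```text
time: 34.9
tool_pos: [0.553, -0.104, 0.2573]
tcp_rot: [-3.092, -0.554, -0.0]
wrist_force: [1.1, 0.6, -9.9]
width: 0.25
```

Call:
{"fn": "play_rows", "kwargs": {"motion": [[0.005,-0.0268,0,0,10],[0.005,-0.0268,0,0,10],[0.005,-0.0268,0,0,10],[0.005,-0.0268,0,0,10],[0.005,-0.0268,0,0,10]]}}

```text
time: 35.52
tool_pos: [0.5297, 0.0304, 0.2574]
tcp_rot: [-3.092, -0.554, -0.001]
wrist_force: [0.2, -0.1, -8.8]
width: 0.25
```

Call:
{"fn": "play_rows", "kwargs": {"motion": [[0.005,-0.0268,0,0,10],[0.005,-0.0268,0,0,10],[0.005,-0.0265,0,0,10],[0.0044,-0.0236,0,0,10],[0.0039,-0.0206,0,0,10]]}}

```text
time: 36.15
tool_pos: [0.5082, 0.155, 0.2574]
tcp_rot: [-3.092, -0.555, -0.0]
wrist_force: [0.5, -0.9, -9.8]
width: 0.249
```

Call:
{"fn": "play_rows", "kwargs": {"motion": [[0.0033,-0.0177,0,0,10],[0.0028,-0.0147,0,0,10],[0.0022,-0.0118,0,0,10],[0.0017,-0.0088,0,0,10],[0.0011,-0.0059,0,0,10]]}}

```text
time: 36.78
tool_pos: [0.4993, 0.2124, 0.2571]
tcp_rot: [3.092, 0.553, -0.0]
wrist_force: [0.6, 0.2, -9.8]
width: 0.246
```

Call:
{"fn": "play_rows", "kwargs": {"motion": [[0.0006,-0.0029,0,0,10],[0,0,0,0,10],[0,0,0,0,10],[0,0,0,0,10]]}}

```text
time: 37.28
tool_pos: [0.4989, 0.2147, 0.2572]
tcp_rot: [3.093, 0.552, 0.0]
wrist_force: [-0.1, 0.3, -9.0]
width: 0.248
```

```bash
python3 - <<'E'
from h import *
avg('l7',2)
st()
a=cv2.imread('pics/l7.png');x0,y0,sc=160,135,6
b=crop(a,x0,y0,90,90,sc)
def circ(c,r,z,col):
    t=np.linspace(0,2*np.pi,90);u=(proj("side",np.c_[c[0]+r*np.cos(t),c[1]+r*np.sin(t),np.full(90,z)])-[x0,y0]+.5)*sc-.5
    cv2.polylines(b,[u.round().astype(np.int32)],False,col,1)
circ((.5013,.2135),.086,.072+.0477+.005,(0,200,0));circ((.5013,.2135),.084,.05,(0,0,255))
cv2.imwrite("pics/l7v.png",b)
E
```

```text
t 37.38 F [-0.14  0.03 -9.41] M [-0.    -0.009  0.015]
lifter in lid frame [ 88.3 481.1  67. ]
t 37.38 pos [498.9 214.8 257.2] xang 20.3 zaxis [ 0. -0. -1.] w 0.254 q6 1.58
F [-0.82 -0.06 -9.35] sd [0. 0. 0.] M [ 0.014 -0.028  0.039] [0. 0. 0.]
```

View pics/l7v.png

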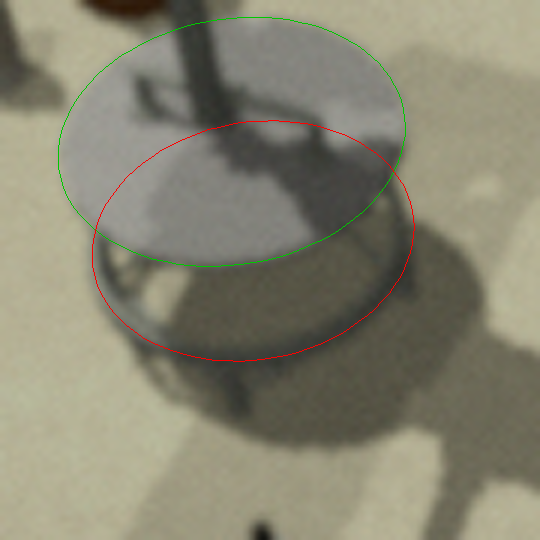

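The lid (green) and ring (red) overlays fit, so the lid is centred over the stand. Lowering gently.

Call:
{"fn": "play_rows", "kwargs": {"motion": [[0,0,0.002,0,10],[0,0,0.005,0,10],[0,0,0.008,0,10],[0,0,0.009,0,10],[0,0,0.009,0,10]]}}

```text
time: 38.0
tool_pos: [0.4986, 0.215, 0.2231]
tcp_rot: [3.092, 0.553, -0.001]
wrist_force: [-0.3, 0.3, -9.6]
width: 0.247
```

Call:
{"fn": "play_rows", "kwargs": {"motion": [[0,0,0.009,0,10],[0,0,0.008,0,10],[0,0,0.006,0,10],[0,0,0.004,0,10],[0,0,0.002,0,10]]}}

```text
time: 38.62
tool_pos: [0.4988, 0.2151, 0.195]
tcp_rot: [3.092, 0.553, -0.0]
wrist_force: [-0.6, -0.1, -9.5]
width: 0.252
```

Call:
{"fn": "play_rows", "kwargs": {"motion": [[0,0,0.001,0,10],[0,0,0.001,0,10],[0,0,0.001,0,10],[0,0,0.001,0,10],[0,0,0.001,0,10]]}}

```text
time: 39.25
tool_pos: [0.4988, 0.2151, 0.1902]
tcp_rot: [-3.092, -0.553, -0.0]
wrist_force: [0.1, 0.0, -8.8]
width: 0.25
```

Call:
{"fn": "play_rows", "kwargs": {"motion": [[0,0,0.001,0,10],[0,0,0.001,0,10],[0,0,0.001,0,10],[0,0,0.001,0,10],[0,0,0.001,0,10]]}}

```text
time: 39.88
tool_pos: [0.5001, 0.2155, 0.1867]
tcp_rot: [-3.092, -0.553, -0.005]
wrist_force: [-0.6, 0.0, -1.9]
width: 0.251
```

Call:
{"fn": "play_rows", "kwargs": {"motion": [[0,0,0,0,10],[0,0,0,0,10]]}}

```text
time: 40.12
tool_pos: [0.4993, 0.2152, 0.1858]
tcp_rot: [-3.092, -0.553, -0.002]
wrist_force: [-0.6, -0.5, -1.3]
width: 0.25
```

```bash
python3 - <<'E'
from h import *
avg('l8',3)
st()
a=cv2.imread('pics/l8.png');x0,y0,sc=160,135,6
b=crop(a,x0,y0,90,90,sc)
def circ(c,r,z,col):
    t=np.linspace(0,2*np.pi,90);u=(proj("side",np.c_[c[0]+r*np.cos(t),c[1]+r*np.sin(t),np.full(90,z)])-[x0,y0]+.5)*sc-.5
    cv2.polylines(b,[u.round().astype(np.int32)],False,col,1)
circ((.5013,.2135),.086,.055,(0,200,0))
cv2.imwrite("pics/l8v.png",b)
E
```

```text
t 40.27 F [-0.34  0.03 -2.21] M [ 0.016 -0.029 -0.019]
lifter in lid frame [ 88.5 481.3  -4.8]
t 40.27 pos [499.  215.1 185.4] xang 20.3 zaxis [ 0.  0. -1.] w 0.250 q6 1.58
F [-0.55  0.16 -1.9 ] sd [0. 0. 0.] M [-0.001  0.011  0.003] [0. 0. 0.]
```

View pics/l8v.png

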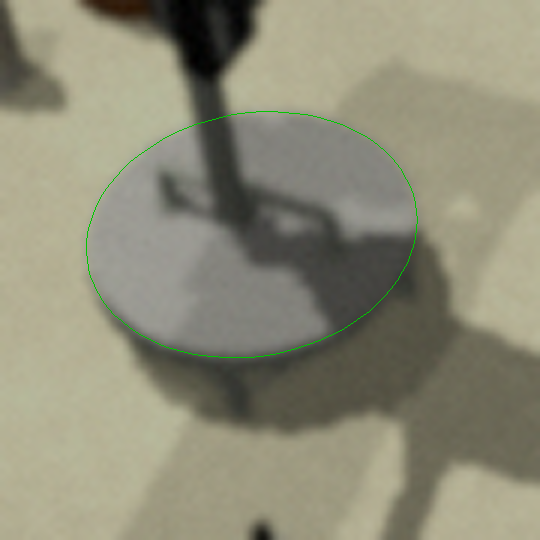

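The lid is seated: it matches the predicted outline at rim height, touched at the expected height, and the weight is off the lifter. Unhooking: down 7 mm, back 32 mm, then up.

Call:
{"fn": "play_rows", "kwargs": {"motion": [[0,0,0.002,0,10],[0,0,0.002,0,10],[0,0,0.002,0,10],[0,0,0.001,0,10],[0,0,0,0,10]]}}

```text
time: 40.9
tool_pos: [0.4988, 0.215, 0.178]
tcp_rot: [3.092, 0.553, -0.0]
wrist_force: [-1.6, 0.2, -2.4]
width: 0.251
```

Call:
{"fn": "play_rows", "kwargs": {"motion": [[-0.003,0,0,0,10],[-0.006,0,0,0,10],[-0.008,0,0,0,10],[-0.008,0,0,0,10],[-0.005,0,0,0,10]]}}

```text
time: 41.52
tool_pos: [0.47, 0.2044, 0.1782]
tcp_rot: [3.092, 0.553, -0.0]
wrist_force: [-0.4, 0.3, -1.7]
width: 0.245
```

Call:
{"fn": "play_rows", "kwargs": {"motion": [[-0.002,0,0,0,10],[0,0,0,0,10]]}}

```text
time: 41.78
tool_pos: [0.4688, 0.2039, 0.1783]
tcp_rot: [-3.092, -0.553, -0.0]
wrist_force: [0.1, 0.1, -2.3]
width: 0.248
```

Call:
{"fn": "play_rows", "kwargs": {"motion": [[0,0,-0.005,0,10],[0,0,-0.015,0,10],[0,0,-0.025,0,10],[0,0,-0.02,0,10],[0,0,-0.007,0,10]]}}

```text
time: 42.4
tool_pos: [0.4702, 0.2045, 0.253]
tcp_rot: [-3.092, -0.553, -0.007]
wrist_force: [-0.5, 0.4, -2.2]
width: 0.254
```

Call:
{"fn": "play_rows", "kwargs": {"motion": [[0,0,0,0,10],[0,0,0,0,10]]}}

```text
time: 42.65
tool_pos: [0.4683, 0.2038, 0.2493]
tcp_rot: [3.092, 0.553, -0.002]
wrist_force: [0.1, 0.4, -1.8]
width: 0.248
```

```bash
python3 - <<'E'
from h import *
s,Rm=st()
go((525,-21.1,252),s,Rm)
E
```

```text
t 42.65 pos [468.3 203.8 249.3] xang 20.3 zaxis [-0.001 -0.001 -1.   ] w 0.248 q6 1.58
F [ 0.09  0.4  -1.77] sd [0. 0. 0.] M [0.018 0.035 0.023] [0. 0. 0.]
tool shift m [-0.0248  0.2306 -0.0027]
```

Call:
{"fn": "play_rows", "kwargs": {"motion": [[-0.0025,0.0231,0,0,10],[-0.005,0.0461,0,0,10],[-0.0055,0.0507,0,0,10],[-0.005,0.0461,0,0,10],[-0.004,0.0369,0,0,10]]}}

```text
time: 43.28
tool_pos: [0.5181, 0.0043, 0.249]
tcp_rot: [-3.093, -0.552, 0.003]
wrist_force: [0.4, 1.2, -1.4]
width: 0.252
```

Call:
{"fn": "play_rows", "kwargs": {"motion": [[-0.0028,0.0277,0,-0.0053,10],[0,0,0,0,10],[0,0,0,0,10],[0,0,0,0,10]]}}

```text
time: 43.78
tool_pos: [0.5251, -0.02, 0.2498]
tcp_rot: [-3.082, -0.606, 0.001]
wrist_force: [-0.5, 0.4, -3.1]
width: 0.251
```

```bash
python3 - <<'E'
from h import *
s,Rm=st()
go((525,-21.1,123),s,Rm)
E
```

```text
t 43.77 pos [525.1 -20.  249.8] xang 22.2 zaxis [-0.001  0.    -1.   ] w 0.251 q6 1.10
F [-0.53  0.44 -3.09] sd [0. 0. 0.] M [-0.008 -0.003 -0.014] [0. 0. 0.]
tool shift m [-0.0004  0.0011  0.1268]
```

Call:
{"fn": "play_rows", "kwargs": {"motion": [[-0.0004,0.0011,0.005,0,10],[0,0,0.015,0,10],[0,0,0.02,0,10],[0,0,0.02,0,10],[0,0,0.02,0,10]]}}

```text
time: 44.4
tool_pos: [0.5248, -0.0218, 0.1683]
tcp_rot: [-3.082, -0.605, 0.002]
wrist_force: [0.1, -0.3, -2.3]
width: 0.244
```

Call:
{"fn": "play_rows", "kwargs": {"motion": [[0,0,0.015,0,10],[0,0,0.015,0,10],[0,0,0.01,0,10],[0,0,0.002,0,10],[0,0,0,0,10]]}}

```text
time: 45.02
tool_pos: [0.5259, -0.0221, 0.1285]
tcp_rot: [3.083, 0.605, 0.001]
wrist_force: [-0.2, 0.7, -2.1]
width: 0.248
```

Call:
{"fn": "play_rows", "kwargs": {"motion": [[0,0,0.001,0,10],[0,0,0.001,0,10],[0,0,0.001,0,10],[0,0,0,0,10],[0,0,0,0,10]]}}

```text
time: 45.65
tool_pos: [0.5255, -0.0221, 0.1252]
tcp_rot: [3.083, 0.605, -0.0]
wrist_force: [-0.4, -0.2, -2.1]
width: 0.253
```

```bash
python3 -c "
from h import *
avg('h1',2);st()"
```

```text
t 45.75 F [-0.27 -0.12 -2.38] M [-0.013  0.032  0.006]
lifter in lid frame [ 31.1 249.6 -65. ]
t 45.75 pos [525.6 -22.1 125.2] xang 22.2 zaxis [ 0. -0. -1.] w 0.252 q6 1.09
F [-0.47 -0.36 -2.68] sd [0. 0. 0.] M [-0.009  0.047  0.007] [0. 0. 0.]
```

Still hanging free, about 2 mm above the floor. Lowering slowly to contact.

Call:
{"fn": "play_rows", "kwargs": {"motion": [[0,0,0.001,0,10],[0,0,0,0,10]]}}

```text
time: 46.0
tool_pos: [0.5254, -0.0221, 0.124]
tcp_rot: [-3.083, -0.605, 0.0]
wrist_force: [0.0, 0.5, -2.4]
width: 0.251
```

Call:
{"fn": "play_rows", "kwargs": {"motion": [[0,0,0.001,0,10],[0,0,0,0,10]]}}

```text
time: 46.25
tool_pos: [0.5257, -0.0221, 0.1233]
tcp_rot: [3.083, 0.605, 0.0]
wrist_force: [-0.5, 0.5, -0.9]
width: 0.255
```

Call:
{"fn": "play_rows", "kwargs": {"motion": [[0,0,0.0005,0,10],[0,0,0,0,10],[0,0,0,0,10]]}}

```text
time: 46.62
tool_pos: [0.5258, -0.0221, 0.1232]
tcp_rot: [3.083, 0.605, 0.001]
wrist_force: [-0.7, 0.5, 3.7]
width: 0.249
```

```bash
python3 -c "
from h import *
avg('h2',2)"
```

```text
t 46.73 F [-1.86  0.68  4.58] M [0.114 0.388 0.01 ]
lifter in lid frame [ 31.4 249.5 -67. ]
```

It's standing on the floor of the holder at the same height as at pickup (123.2 mm). Releasing and moving up.

Call:
{"fn": "play_rows", "kwargs": {"motion": [[0,0,0,0,30],[0,0,0,0,45],[0,0,0,0,65],[0,0,0,0,85],[0,0,0,0,85]]}}

```text
time: 47.35
tool_pos: [0.5255, -0.0221, 0.1226]
tcp_rot: [-3.083, -0.605, 0.0]
wrist_force: [-0.8, 0.6, -0.8]
width: 0.994
```

Call:
{"fn": "play_rows", "kwargs": {"motion": [[0,0,0,0,85],[0,0,0,0,85],[0,0,-0.005,0,85],[0,0,-0.02,0,85],[0,0,-0.03,0,85]]}}

```text
time: 47.98
tool_pos: [0.5247, -0.022, 0.1775]
tcp_rot: [-3.082, -0.605, 0.004]
wrist_force: [-0.6, -1.0, -0.1]
width: 0.992
```

Call:
{"fn": "play_rows", "kwargs": {"motion": [[0,0,-0.04,0,85],[0,0,-0.04,0,85],[0,0,-0.03,0,85],[-0.05,0,0,0,85],[-0.05,0,0,0,85]]}}

```text
time: 48.6
tool_pos: [0.4324, -0.0602, 0.2887]
tcp_rot: [3.082, 0.606, 0.002]
wrist_force: [1.1, -1.5, 1.5]
width: 0.997
```

Call:
{"fn": "play_rows", "kwargs": {"motion": [[0,0,0,0,85],[0,0,0,0,85]]}}

```text
time: 48.85
tool_pos: [0.4335, -0.0599, 0.2883]
tcp_rot: [3.083, 0.604, 0.003]
wrist_force: [-0.0, -0.4, 1.7]
width: 0.991
```

```bash
python3 - <<'E'
from h import *
avg('end',2);st()
t=read_camera("top")[:,:,::-1]
cv2.imwrite("pics/endv.png",cv2.convertScaleAbs(np.vstack([crop(cv2.imread('pics/end.png'),165,130,160,85,4),crop(t,165,160,160,60,4)]),alpha=1.2))
E
```

```text
t 48.95 F [ 0.33 -0.69  0.33] M [-0.012  0.013 -0.014]
lifter in lid frame [-67.8 246.2  97.8]
t 48.95 pos [433.9 -59.7 288. ] xang 22.2 zaxis [ 0.001  0.    -1.   ] w 0.994 q6 0.99
F [ 0.39 -0.69  0.11] sd [0. 0. 0.] M [-0.051 -0.006 -0.027] [0. 0. 0.]
```

View pics/endv.png

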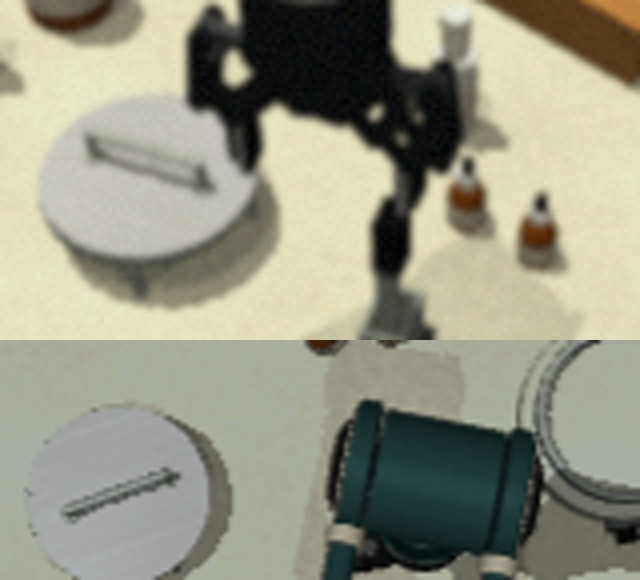

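The lid lies flat on the stand, with the bar from (90,140) to (210,185) and a uniform shadow gap. The lifter's black grip is upright in the holder at (390,235), the bath is open, and the gripper is clear. Handing in.

```bash
python3 -c "
from workcell import *
print(finish_job())"
```

```text
the job is handed in; nothing more can be done
None
```

The lid is seated on the cooling stand, the lifter is upright in its holder, and the job was handed in at about 49 s of the 72 s allowed. Nothing but the lifter came near the lid, and the bottles and beaker were not touched.

**Finding the balance:** I felt for it at seven points along the loop, raising the lid a few mm each time. The wrist force alone put the balance at about y = −3 mm, and that was wrong. Tracking the bar in the pictures showed y = −0.5 and +4.5 tipping opposite ways by about 2.7°, and y = +2 level. I lifted at +2.

**Tilt:** While probing at y = −3 with a 7 mm lift, the lid tipped to about 5° on its rim, right at the limit, and I lowered it as soon as I saw that. At y = +2 it was level at 6 mm. After the full raise a rougher measurement read about 2°; I did not measure tilt during the transfer.

**Last checks:**
- **Lid:** it touched down at the expected height at 8 mm/s, and its outline matched the predicted seated position. The final picture shows it flat on the ring.
- **Lifter:** it reached the holder floor at the same height as at pickup, 123.2 mm, and the final picture shows it upright.
- **Robot:** the gripper is open and clear of everything.

**Unresolved:** The force readings at y = ±12 never matched the balance point found in the pictures.

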